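# Pin the wheel's speed lever onto its stud

## Robot

A 6-joint arm with a two-finger parallel gripper is mounted at the origin on the work surface. World frame = base frame: x ahead of the robot, y to its left, z up, the work surface at z = 0. Lengths are in m, angles in rad, forces in N, time in s.
With the tool pointing down it reaches from about 0.425 to 0.95 m from the base axis. Payload 3.5 kg.
Tool frame: the origin (TCP) lies midway between the tips of the shut fingers; the grasp point (between the pads) lies 19 mm behind it; z points along the fingers, y is the line along which they close (so a half turn about z gives the same grasp; the last joint's range is limited). The gripper opens to 85 mm and grips with 20 to 120 N. Pads are 22 mm wide; open, the fingers measure 114 mm over their backs; the gripper's body (76 mm by 85 mm) begins 54 mm behind the grasp point. The pads swing forward as they close: fully open they stand 13 mm farther back than shut.
Start: joints at [1.022, 0.286, 1.577, -0, 1.279, -0.15], TCP at [0.262, 0.622, 0.231] pointing down, gripper open.
Joint ranges: [-2.77, 2.77], [-0.9, 2.22], [0.21, 2.48], [-1.53, 4.67], [0.24, 2.81], [-2.84, 2.84]. Speed limits (rad/s): [2.79, 2.79, 3.14, 3.14, 3.14, 3.14].

## Interface

Orientations are given as a unit quaternion [x, y, z, w].
In Python, from plant import ctrl gives the robot as it stands. The module is installed in compiled form; this text tells all that it offers.
- The arm moves only by the shell command python3 -m inch 'ROWS' [FORCE]. ROWS is JSON, a list of rows, each a list of 5 numbers: the closure, from 0 (fully open) to 1 (shut), then the shift along the tool's x, y, z in m, then the turn about the tool's z in degrees. A call has 1 to 5 rows; each row is the pose to reach, as a shift and turn from the pose commanded when the call began, along the tool's axes at that moment; what a row does not reach only later rows make up. A row lasts 1/12 s, in which the tool goes at most 41.7 mm and 7.16 degrees, less where a joint would pass 70% of its speed; a pose out of reach is approached as far as the arm can. A call with a gripper value outside its range is refused whole. The fingers move at their own pace and stop on an object; FORCE is the grip in N (left out, the last holds). Time passes only in rows, so rows that repeat a pose let the fingers close. It gives the time, the measured TCP pose, the force, the opening and the grip force at its end, in the units of the state.
- ctrl.get_state(): the state, without advancing time (a new reading comes with each control period).
- ctrl.read_camera(name): name is "scene" or "top" or "wrist"; returns a dict with "pixels" (400x640x3 uint8, red, green, blue), "depth" (400x640 float32, m along the optical axis (not along the pixel's ray), 0 where there is no reading), "fx", "fy", "cx", "cy" (pixels), "D" ([k1, k2, p1, p2, k3] as OpenCV has them; the pictures are not rectified), "xyz" and "rotation" of the camera in the world; the wrist camera has in their place "mount" (4x4, takes a point from camera to tool coordinates, whose origin is the TCP and whose axes are the flange's). Camera axes: x right, y down, z forward; pixel columns grow to the right and rows downward; lengths in m; the calibration is good to about 2 mm. A picture is of the moment at which its call begins: read the wrist's pose just before it.
- ctrl.sign_off(): hands the job in; it is judged then, once.
Trained networks look in a picture, given as the dict that the camera call returned (one of the last four; its "shot" number tells which), for a name from the list of things; names that differ only in an ending like _2 or _b are one class to them, and where a whole thing is asked for, a point or a joint stands for the part that bears it (a point fixed in the world has none). Each returns a list of dicts, best first, with "score" (0 to 1); they miss things now and then, are a little off and sometimes report something else, mostly with a low value. They report only what shows in the picture. A call takes as long as a camera call. They do not tell look-alikes from the thing itself.
- ctrl.spot_in(query, picture): "at" ([column, row] in pixels, amid what is visible of it).
- ctrl.tip_of(query, picture): "at" ([column, row] in pixels: a listed point, or the origin of a listed thing).
The state is a dict: "time": time; "qpos": joint angles; "dq": joint speeds; "joint_efforts": joint torques, N m; "eef_pos": TCP position; "tcp_rot": TCP orientation; "contact_force": force on the tool from outside, world axes, zero at the start; "wrist_torque": the same for the moment, N m; "opening": opening from 0.0 (shut) to 1.0 (fully open); "finger_force": force on a finger pad.
Only numpy, scipy, OpenCV 4.12 (cv2) and the standard library are available. Lean on these libraries where they do the work, as an engineer would, in place of code of your own. Each camera call takes 0.05 s, during which the arm holds its last target. There are 200 camera calls.

## Task

The speed lever of the potter's wheel sits on its stud but nothing keeps it there. Pick up the hitch pin and push it from the robot's side fully home through the cross hole in the stud, feeling for the hole and stopping at the first firm resistance rather than forcing it; then let go of it and swing its spring loop over the stud's top, pressing firmly but without hammering until it snaps in under the collar and stays there by itself. Finish with your hand clear, and leave the cup, bowl and trimming tool alone.

Things in the scene. Friction and masses are not known exactly. Their poses are not given: they have to be found in the camera images.
- bracket: Grey base plate 170 x 110 x 10 mm fixed on the bench, an upright square steel stud 22 x 22 mm at its centre, sides facing x and y. A dark flat speed lever, 163 mm long with a ball knob (top 71 mm up), lies round the stud's foot along roughly +x, its washer's top 39 mm up. Origin: on the bench under the stud's axis. +x: the way the pin goes in, roughly away from the robot.
- stud_hole (a point): Where the square 9.6 mm cross hole's centre would be with the stud raised to its stop, on its axis, 82 mm above the bench. The hole runs along x of these axes (the bracket's), from the near face x = -11 to the far face x = +11 mm. The stud has sunk in its loose bush: the real hole is 4 to 16 mm lower (not measured; feel or see it); 18 N of friction hold it. Sideways it is exact.
- stud_collar (a point): Where the centre of the round collar's flat underside would be with the stud raised, 11 mm above the hole's axis (93 mm above the bench); really 4 to 16 mm lower, with the hole. The collar is 32 mm across here and tapers to 18 mm at the stud's top, 12 mm higher.
- pin: Steel hitch pin, 0.12 kg, lying on its head's flat underside. Origin: on that underside; +x along the shank to the tip, z up. Head: x -17 to +20, 16 mm wide (y), z 0 to 22; grip its sides at x = +6. Shank: 8 mm square at z = 11, from the shoulder x = 20 to 45, then tapering to 6.8 mm across at x = 51. Home: the shoulder bears on the stud's near face, the stud's axis at x = 31.
- pin_tip (a point): Centre of the end of the pin's tip, in the pin's axes (x = 51, z = 11 mm from its origin). With the pin fully home it is 20 mm beyond the stud's axis.
- loop_hinge (a point): Hinge of the loop at the rear of the pin's head, x = -13, z = 18 mm in the pin's frame, same axes; it turns about y; bosses 8 mm thick reach y = +-22 mm. The loop is 4 mm dark wire: legs at y = +-20 mm, a crossbar 58 mm from the hinge, then a flat thumb tab.
- loop (a joint): Loop angle, rad. 0: along the shank; grows as it opens up and back; 1.57 upright. A spring (0.09 N m/rad) holds it open at about 2.2, leaning back, and throws it open unless caught. The crossbar rides down the collar's taper, springs outward up to 7 mm and snaps under the collar's far edge: caught at about -0.05 to 0.08. Takes 8 to 18 N on the tab.
- loop_tab (a point): Centre of the thumb tab, 28 (60 to 88 mm from the hinge) x 36 x 3 mm, this point 74 mm from the hinge. x: along the loop from the hinge; z: the face that is up when closed. Push its back with closed fingertips to swing the loop over the stud, then press it down beyond the collar.
- cup: Bystander: brown stoneware cup, 76 mm across, 80 mm high. Origin: centre of its underside.
- bowl: Bystander: grey-brown bowl, 130 mm across, 60 mm high. Origin: centre of its underside.
- trimmer: Bystander: wood-handled trimming tool lying down, 185 mm long along x, 16 mm thick. Origin: on the bench under its handle.
Things that resemble listed ones, but are neither listed nor needed, are in the scene too. Of the things shaped like the pin, the steel one is meant.

How it is judged:
By the outcome, as a careful person would: the job done as asked, in the order asked, and still so for the second after the job is handed in, with the robot touching nothing.
It also fails if it takes over 67 s, if anything falls off the work surface, if the arm or the gripper's body presses on something with over 40 N, if the wrist force passes 120 N, or if a joint passes its speed limit or range.

## Working session

There is one attempt and no reset: what is moved stays moved. The work goes in short steps, Python scripts to look and compute and a shell command to move; the robot and the scene stay as the last step left them, time stands still between calls to the robot, and variables do not carry over. Pictures are saved under pics/ and viewed, at most 10 in all, crops included, and the job is handed in when it is done.

```bash
mkdir -p pics; cat > h.py <<'E'
import numpy as np, cv2
from scipy.spatial.transform import Rotation as R
from plant import ctrl
def cam(n):
    s=ctrl.get_state(); p=ctrl.read_camera(n)
    if 'mount' in p:
        T=np.eye(4);T[:3,:3]=R.from_quat(s['tcp_rot']).as_matrix();T[:3,3]=s['eef_pos'];p['T']=T@np.array(p['mount'])
    else:
        T=np.eye(4);r=np.array(p['rotation'])
        T[:3,:3]=r if r.shape==(3,3) else R.from_quat(r).as_matrix()
        T[:3,3]=p['xyz'];p['T']=T
    return p
def K(p): return np.array([[p['fx'],0,p['cx']],[0,p['fy'],p['cy']],[0,0,1.]])
def ray(p,uv):
    x=cv2.undistortPoints(np.array([[uv]],float),K(p),np.array(p['D'],float))[0,0]
    return p['T'][:3,3],p['T'][:3,:3]@np.array([x[0],x[1],1.])
def atz(p,uv,z):
    o,d=ray(p,uv);return o+d*(z-o[2])/d[2]
def dep(p,uv,k=2):
    u,v=map(int,np.round(uv));w=p['depth'][max(v-k,0):v+k+1,max(u-k,0):u+k+1];w=w[w>0]
    o,d=ray(p,uv);return o+d*np.median(w) if w.size else None
def proj(p,X):
    T=np.linalg.inv(p['T']);r,_=cv2.Rodrigues(T[:3,:3])
    return cv2.projectPoints(np.array(X,float).reshape(-1,1,3),r,T[:3,3],K(p),np.array(p['D'],float))[0][:,0]
def tri(obs):
    A=np.zeros((3,3));b=np.zeros(3)
    for p,uv in obs:
        o,d=ray(p,uv);d=d/np.linalg.norm(d);M=np.eye(3)-np.outer(d,d);A+=M;b+=M@o
    X=np.linalg.solve(A,b);return X,[np.linalg.norm(proj(p,X)[0]-uv) for p,uv in obs]
def save(p,n,box=None,s=1):
    im=p['pixels'][:,:,::-1]
    if box: im=im[box[1]:box[3],box[0]:box[2]]
    cv2.imwrite('pics/'+n,cv2.resize(im,None,fx=s,fy=s,interpolation=cv2.INTER_CUBIC))
E
python3 - <<'E'
from h import *
np.set_printoptions(precision=4,suppress=True)
print(ctrl.get_state())
P={n:cam(n) for n in('scene','top')}
ims=[]
for n,p in P.items():
    print(n,p['T'],p['fx'])
    ims.append(p['pixels'][:,:,::-1])
    for q in('bracket','stud_hole','stud_collar','pin','pin_tip','loop_hinge','loop_tab','cup','bowl','trimmer'):
        for r in ctrl.tip_of(q,p)[:3]: print(q,np.round(r['at']),round(r['score'],2),dep(p,r['at']))
cv2.imwrite('pics/a.png',ims[0]);cv2.imwrite('pics/b.png',ims[1])
E
```

```text
{'time': 0.0, 'qpos': array([ 1.022 ,  0.2872,  1.5782,  0.    ,  1.2786, -0.15  ]), 'dq': array([ 0.0012, -0.0002, -0.0013,  0.0001,  0.    , -0.0009]), 'joint_efforts': array([  0.002 , -40.5967, -29.2635,  -0.0001,   0.0058,   0.    ]), 'eef_pos': array([0.2617, 0.6215, 0.2299]), 'tcp_rot': array([ 0.1981,  0.9802, -0.0011, -0.0004]), 'contact_force': array([ 0.3327, -0.259 ,  0.1991]), 'wrist_torque': array([-0.0307,  0.0044, -0.0305]), 'finger_force': 0.0, 'opening': 1.0019074406721675}
scene [[ 0.5718  0.5635 -0.5963  1.0934]
 [ 0.8204 -0.3918  0.4164 -0.3918]
 [ 0.001  -0.7273 -0.6863  0.7202]
 [ 0.      0.      0.      1.    ]] 374.37811439181996
bracket [344. 218.] 0.9 [0.6052 0.0308 0.0349]
stud_hole [346. 194.] 0.8 [0.5843 0.049  0.0915]
stud_collar [346. 190.] 0.68 [0.572  0.059  0.0906]
stud_collar [444. 207.] 0.63 [0.7069 0.2935 0.0103]
pin [210. 252.] 0.96 [ 0.4981 -0.2833  0.0167]
pin [170. 262.] 0.92 [ 0.4595 -0.3732  0.0019]
pin [270. 289.] 0.86 [ 0.6686 -0.2199  0.02  ]
pin_tip [256. 228.] 0.78 [ 0.4784 -0.1529  0.0021]
pin_tip [270. 267.] 0.71 [ 0.6186 -0.1893  0.
[... 1070 characters left out ...]
1. 214.] 0.78 [ 0.5201 -0.1439  0.0192]
pin [400. 265.] 0.74 [ 0.375  -0.2569  0.018 ]
pin_tip [358. 230.] 0.88 [ 0.4742 -0.1341  0.0172]
pin_tip [376. 181.] 0.85 [ 0.6191 -0.1888  0.0185]
pin_tip [390. 286.] 0.79 [ 0.3156 -0.2264  0.0188]
loop_hinge [392. 168.] 0.8 [ 0.6618 -0.2379  0.0176]
loop_hinge [408. 228.] 0.79 [ 0.4819 -0.2816  0.0201]
loop_hinge [403. 265.] 0.72 [ 0.3766 -0.2636  0.0215]
loop_tab [391. 288.] 0.61 [ 0.3106 -0.2294  0.018 ]
loop_tab [363. 231.] 0.59 [ 0.4702 -0.1498  0.0196]
loop_tab [408. 243.] 0.53 [ 0.4338 -0.2662  0.084 ]
bowl [443. 163.] 0.95 [ 0.6853 -0.3958  0.005 ]
trimmer [294. 190.] 0.65 [0.5719 0.0473 0.0929]
trimmer [217. 155.] 0.59 [0.6968 0.2972 0.0015]
```

View pics/a.png

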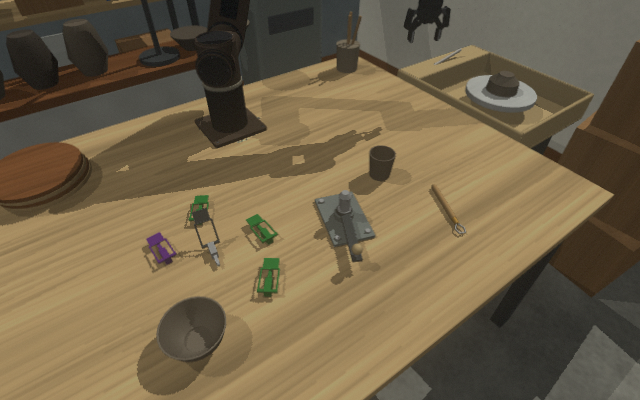

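View pics/b.png

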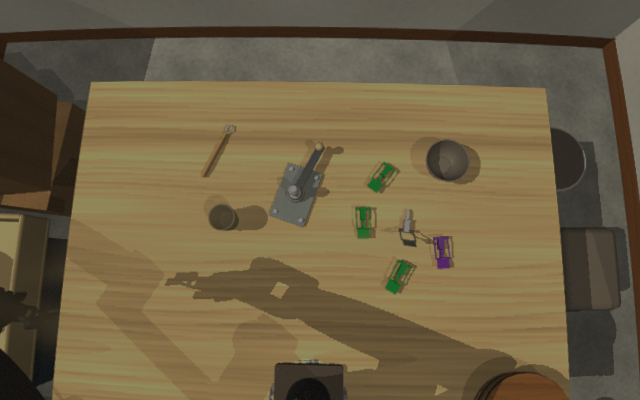

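The scene picture shows five pin-shaped things. The steel one, with its loop raised, is at scene (210,250) / top (408,225). There are green ones at scene (200,205), (262,230) and (268,275), and a purple one at (160,248). The steel one fits; I will confirm it with a wrist crop. The stud is at scene (345,200), and its lever points away from the robot.

```bash
python3 -m inch '[[0,-0.145,-0.148,0,0],[0,-0.145,-0.148,0,0],[0,-0.145,-0.148,0,0],[0,-0.145,-0.148,0,0],[0,-0.145,-0.148,0,0]]'
python3 -m inch '[[0,-0.145,-0.148,0,0],[0,-0.145,-0.148,0,0],[0,-0.145,-0.148,0,0],[0,-0.145,-0.148,0,0],[0,-0.145,-0.148,0,0]]'
python3 -m inch '[[0,-0.086,-0.088,0,0],[0,-0.086,-0.088,0,0],[0,-0.086,-0.088,0,0],[0,-0.086,-0.088,0,0],[0,-0.086,-0.088,0,0]]'
python3 - <<'E'
from h import *
np.set_printoptions(precision=4,suppress=True)
p=cam('wrist');print(p['mount'],p['T'])
for q in('bracket','stud_hole','stud_collar','pin','cup'):
    for r in ctrl.tip_of(q,p)[:2]: print(q,np.round(r['at']),round(r['score'],2),dep(p,r['at']))
save(p,'c.png')
E
```

```text
time: 1.52
eef_pos: [0.3385, 0.4276, 0.2314]
tcp_rot: [0.198, 0.98, 0.0, 0.0]
contact_force: [0.9, -0.3, 0.3]
opening: 0.998
finger_force: 0.0
time: 1.93
eef_pos: [0.4147, 0.2348, 0.2317]
tcp_rot: [0.198, 0.98, 0.0, 0.001]
contact_force: [0.8, 0.6, 0.3]
opening: 1.0
finger_force: 0.0
time: 2.35
eef_pos: [0.4601, 0.1204, 0.2316]
tcp_rot: [0.2, 0.98, 0.0, 0.0]
contact_force: [0.3, -0.2, -0.4]
opening: 1.0
finger_force: 0.0
[[-0.0004 -0.9469 -0.3216  0.0834]
 [ 1.     -0.0001 -0.0007 -0.0001]
 [ 0.0006 -0.3216  0.9469 -0.1421]
 [ 0.      0.      0.      1.    ]] [[ 0.393   0.8707  0.2958  0.3834]
 [ 0.9195 -0.372  -0.1266  0.1529]
 [-0.0002  0.3218 -0.9468  0.3737]
 [ 0.      0.      0.      1.    ]]
bracket [308. 261.] 0.79 [0.5589 0.0617 0.0328]
stud_hole [304. 298.] 0.87 [0.5691 0.054  0.0931]
stud_collar [306. 306.] 0.81 [0.5792 0.0518 0.0936]
pin [167. 280.] 0.91 [ 0.5197 -0.1395  0.0106]
pin [ 26. 214.] 0.8 [ 0.3646 -0.2495  0.0119]
cup [423. 152.] 0.66 [0.4683 0.2274 0.0795]
```

View pics/c.png

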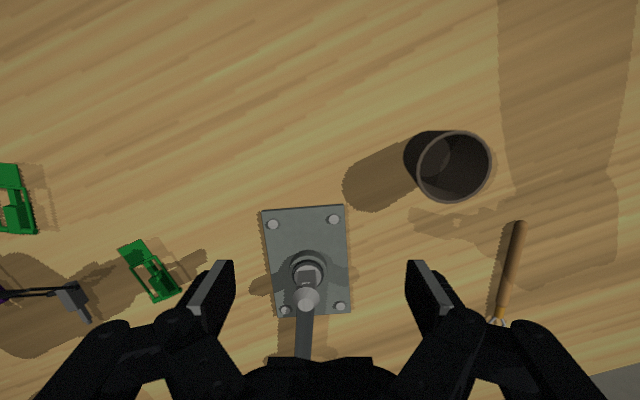

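The wrist picture shows the plate between its corners at (263,210) and (352,310), with the stud top at about (306,295). The cup is at (448,165), and the steel pin is just at the left edge, at (70,298). Next I'll fit the bracket from depth in this view, and in the scene and top views.

```bash
cat >> h.py <<'E'
def cloud(p):
    v,u=np.nonzero(p['depth']>0);uv=np.stack([u,v],1).astype(float)
    x=cv2.undistortPoints(uv[:,None],K(p),np.array(p['D'],float))[:,0]
    d=p['depth'][v,u];X=np.c_[x*d[:,None],d]
    return X@p['T'][:3,:3].T+p['T'][:3,3],uv
E
python3 - <<'E'
from h import *
np.set_printoptions(precision=4,suppress=True)
for n in('wrist','scene','top'):
    p=cam(n);X,uv=cloud(p)
    near=np.hypot(X[:,0]-.575,X[:,1]-.05)<.14
    b=X[near&(abs(X[:,2])<.005)];A=np.c_[b,np.ones(len(b))]
    c=np.linalg.lstsq(A[:,[0,1,3]],b[:,2],rcond=None)[0]
    z=X[:,2]-(X[:,[0,1]]@c[:2]+c[2])
    print(n,'bench',c,len(b))
    P=X[near&(z>.007)&(z<.013)]
    hull=cv2.convexHull(P[:,:2].astype(np.float32)*1000)
    print(' plate',len(P),cv2.minAreaRect(hull))
    t=near&(z>.075);zz=z[t];print(' top z hi',np.percentile(zz,[50,80,90,97]), 'n',len(zz))
    m=t&(z>np.percentile(zz,90)-.003);print(' top centre',X[m].mean(0),np.ptp(X[m],axis=0),len(X[m]))
    L=near&(z>.03)&(z<.06);print(' lever far',X[L][np.argsort(-X[L][:,0])[:20]].mean(0))
E
```

```text
wrist bench [-0.0005 -0.0001 -0.    ] 17364
 plate 6338 ((577.154296875, 51.62372589111328), (110.02333068847656, 170.0406951904297), 71.77735137939453)
 top z hi [0.2959 0.3001 0.3013 0.3027] n 2824
 top centre [0.4398 0.064  0.3006] [0.0145 0.0359 0.0133] 897
 lever far [ 0.6995 -0.001   0.0357]
scene bench [ 0.0015 -0.0003 -0.0015] 4238
 plate 1280 ((579.1036376953125, 52.01359558105469), (110.93201446533203, 173.04449462890625), 71.7628402709961)
 top z hi [0.4184 0.479  0.4919 0.5004] n 3861
 top centre [0.4844 0.0914 0.496 ] [0.0628 0.0985 0.0204] 478
 lever far [ 0.6874 -0.0086  0.0349]
top bench [ 0.0015 -0.0001 -0.0013] 3688
 plate 1407 ((589.953857421875, 45.800994873046875), (117.77889251708984, 237.32037353515625), 68.50562286376953)
 top z hi [0.5126 0.5175 0.5204 0.5266] n 1828
 top centre [0.4574 0.083  0.521 ] [0.0435 0.0727 0.0139] 368
 lever far [ 0.6977 -0.0073  0.0353]
```

```bash
python3 - <<'E'
from h import *
np.set_printoptions(precision=4,suppress=True)
for n in('wrist','scene','top'):
    p=cam(n);X,uv=cloud(p)
    m=(np.hypot(X[:,0]-.577,X[:,1]-.0516)<.03)&(X[:,2]>.07)&(X[:,2]<.12)
    q=X[m];h=np.percentile(q[:,2],95);t=q[q[:,2]>h-.0025]
    print(n,len(q),h,np.median(t,0),np.ptp(t,axis=0),len(t))
E
python3 -m inch '[[0,-0.073,-0.183,0,0],[0,-0.073,-0.183,0,0],[0,-0.073,-0.183,0,0],[0,-0.073,-0.183,0,0],[0,-0.073,-0.183,0,0]]'
python3 -m inch '[[0,-0.073,-0.183,0,0],[0,-0.073,-0.183,0,0],[0,-0.073,-0.183,0,0],[0,-0.073,-0.183,0,0],[0,-0.073,-0.183,0,0]]'
python3 - <<'E'
from h import *
np.set_printoptions(precision=4,suppress=True)
p=cam('wrist')
for q in('pin','pin_tip','loop_hinge','loop_tab'):
    for r in ctrl.tip_of(q,p)[:4]: print(q,np.round(r['at']),round(r['score'],2),dep(p,r['at']))
s=ctrl.spot_in('pin',p);print([(np.round(a['at']),a['score']) for a in s[:4]])
c=[320,230];save(p,'d.png',(180,100,500,340),2.5)
E
```

```text
wrist 556 0.09426217747003549 [0.5761 0.0524 0.0935] [0.02   0.0206 0.0034] 209
scene 119 0.09461631905598133 [0.5805 0.0519 0.0938] [0.0179 0.0182 0.0034] 35
top 99 0.09590720817400288 [0.5785 0.0494 0.0949] [0.0165 0.0167 0.0038] 26
time: 3.37
eef_pos: [0.4554, -0.0774, 0.2316]
tcp_rot: [0.199, 0.98, -0.0, 0.0]
contact_force: [0.6, -0.9, 0.3]
opening: 0.999
finger_force: 0.0
time: 3.78
eef_pos: [0.4514, -0.275, 0.2315]
tcp_rot: [0.199, 0.98, -0.0, 0.0]
contact_force: [0.9, -0.4, -0.2]
opening: 1.002
finger_force: 0.0
pin [332. 194.] 0.96 [ 0.4817 -0.2718  0.0217]
pin [248. 192.] 0.95 [ 0.4398 -0.3679  0.019 ]
pin [300.  98.] 0.94 [ 0.3645 -0.2625  0.022 ]
pin [432. 187.] 0.83 [ 0.522  -0.156   0.0206]
pin_tip [424. 252.] 0.95 [ 0.6061 -0.1896  0.0193]
pin_tip [420. 148.] 0.79 [ 0.4704 -0.1542  0.0192]
pin_tip [222. 156.] 0.76 [ 0.3879 -0.3754  0.0187]
pin_tip [306.  47.] 0.72 [ 0.32   -0.2362  0.0191]
loop_hinge [410. 297.] 0.95 [ 0.4718 -0.2379  0.2549]
loop_hinge [249. 205.] 0.89 [ 0.4543 -0.3731  0.0216]
loop_hinge [299. 110.] 0.79 [ 0.3749 -0.2684  0.0217]
loop_hinge [439. 195.] 0.71 [ 0.5347 -0.1507  0.0218]
loop_tab [307.  39.] 0.9 [ 0.3136 -0.2313  0.0192]
loop_tab [319. 169.] 0.73 [ 0.4342 -0.2691  0.082 ]
loop_tab [421. 141.] 0.72 [ 0.4627 -0.1514  0.0191]
loop_tab [432. 248.] 0.63 [ 0.6041 -0.179   0.0193]
[(array([329., 183.]), 0.82), (array([233., 172.]), 0.73), (array([426., 252.]), 0.69), (array([428., 162.]), 0.66)]
```

View pics/d.png

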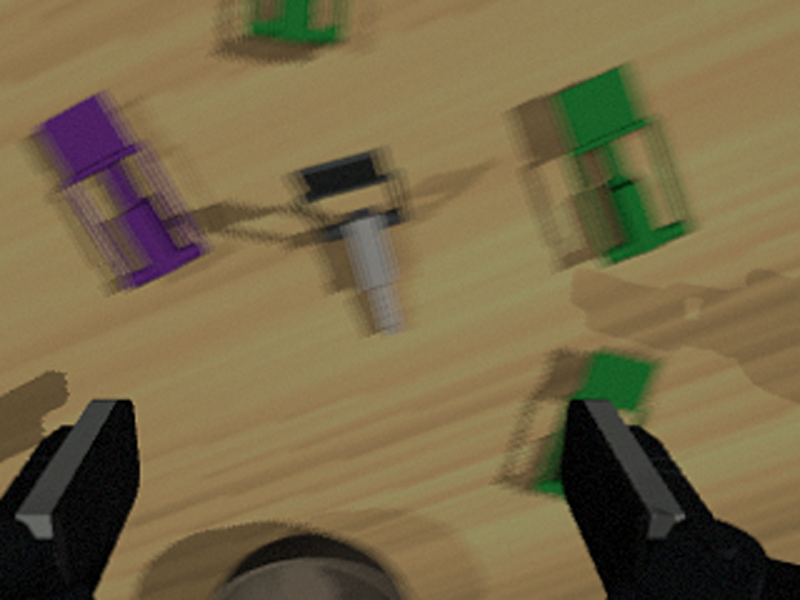

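The crop shows the steel pin with its grey head at crop (370,250), its tip at (392,330) and its loop leaning back at (340,175). The neighbours are purple (110,190) and green (610,170). This is the pin meant. I'll fit it now that the arm is still.

```bash
cat > pinfit.py <<'E'
from h import *
np.set_printoptions(precision=4,suppress=True)
for n in('wrist','scene','top'):
    p=cam(n);X,uv=cloud(p)
    rgb=p['pixels'][uv[:,1].astype(int),uv[:,0].astype(int)].astype(int)
    m=(np.hypot(X[:,0]-.49,X[:,1]+.275)<.055)&(X[:,2]>.006)&(X[:,2]<.03)
    g=m&(np.ptp(rgb,axis=1)<28)&(rgb.mean(1)>75)
    q=X[g]
    hd=q[q[:,2]>.018]; sh=q[(q[:,2]>.0115)&(q[:,2]<.0175)]
    for nm,a in(('all',q),('head',hd),('shank',sh)):
        if len(a)>4: print(n,nm,len(a),a.mean(0),cv2.minAreaRect(a[:,:2].astype(np.float32)*1000))
    if len(q)>10:
        c,(_,_),_2=None,(0,0),0
        vt=np.linalg.svd(q[:,:2]-q[:,:2].mean(0))[2][0];vt*=np.sign(vt[0])
        s=(q[:,:2]-q[:,:2].mean(0))@vt;print('  yaw',np.degrees(np.arctan2(vt[1],vt[0])),'tip',q[:,:2].mean(0)+vt*s.max(),'len',np.ptp(s),'headz',np.median(hd[:,2]) if len(hd) else 0)
    print(n,'tip',[(np.round(r['at']),round(r['score'],2)) for r in ctrl.tip_of('pin_tip',p)],'org',[(np.round(r['at']),round(r['score'],2)) for r in ctrl.tip_of('pin',p)])
E
python3 pinfit.py
```

```text
wrist all 467 [ 0.4966 -0.2767  0.0196] ((503.9630432128906, -278.1252136230469), (15.699164390563965, 67.07744598388672), 80.81504821777344)
wrist head 345 [ 0.488  -0.2755  0.0215] ((488.74053955078125, -275.693115234375), (15.660623550415039, 36.28190231323242), 80.64257049560547)
wrist shank 115 [ 0.5219 -0.2804  0.0146] ((509.17169189453125, -276.9681701660156), (10.05640983581543, 56.83696365356445), 73.47137451171875)
  yaw -8.387062811612395 tip [ 0.5372 -0.2826] len 0.06711790132795893 headz 0.02152537296122986
wrist tip [(array([340., 230.]), 0.94), (array([218., 157.]), 0.92), (array([424., 253.]), 0.87), (array([418., 152.]), 0.71), (array([302.,  51.]), 0.62)] org [(array([247., 194.]), 0.79), (array([326., 196.]), 0.78), (array([407., 280.]), 0.73), (array([427., 186.]), 0.65), (array([298., 102.]), 0.56)]
scene all 135 [ 0.5016 -0.278   0.0179] ((505.087646484375, -276.2257080078125), (68.32418823242188, 23.473957061767578), 4.217562198638916)
scene head 82 [ 0.4899 -0.2766  0.0208] ((489.0127258300781, -276.1077575683594), (37.59171676635742, 22.94474983215332), 9.120
[... 450 characters left out ...]
70., 262.]), 0.83), (array([265., 238.]), 0.71), (array([199., 220.]), 0.7), (array([271., 289.]), 0.63)]
top all 33 [ 0.4787 -0.2732  0.0204] ((480.5887145996094, -274.9201354980469), (18.543514251708984, 17.752384185791016), 81.90814208984375)
top head 30 [ 0.4791 -0.2731  0.0213] ((481.5180969238281, -274.3735656738281), (17.236915588378906, 18.384119033813477), 0.9162073135375977)
  yaw 42.04570610182587 tip [ 0.4873 -0.2654] len 0.02176640470450345 headz 0.02124561581515949
top tip [(array([359., 231.]), 0.76), (array([375., 180.]), 0.72), (array([405., 228.]), 0.48), (array([440., 166.]), 0.25)] org [(array([385., 175.]), 0.85), (array([361., 209.]), 0.61), (array([405., 226.]), 0.43)]
```

```bash
python3 -m inch '[[0.3,-0.0394,0.0150,0,-7],[0.3,-0.0394,0.0150,0,-13.6],[0.3,-0.0394,0.0150,0.03,-13.6],[0.3,-0.0394,0.0150,0.065,-13.6],[0.3,-0.0394,0.0150,0.1,-13.6]]' 40
python3 -m inch '[[0.3,0,0,0,0],[0.3,0,0,0,0]]'
python3 - <<'E'
from h import *
np.set_printoptions(precision=4,suppress=True)
s=ctrl.get_state();r=R.from_quat(s['tcp_rot']).as_matrix();print(s['eef_pos'],r)
p=cam('wrist');X,uv=cloud(p)
rgb=p['pixels'][uv[:,1].astype(int),uv[:,0].astype(int)].astype(int)
g=(np.hypot(X[:,0]-.49,X[:,1]+.275)<.055)&(X[:,2]>.018)&(X[:,2]<.026)&(np.ptp(rgb,axis=1)<28)&(rgb.mean(1)>75)
q=X[g];(cx,cy),wh,a=cv2.minAreaRect(q[:,:2].astype(np.float32)*1000);print(len(q),cx,cy,wh,a,np.median(q[:,2]))
save(p,'e.png')
E
```

```text
time: 4.95
eef_pos: [0.4949, -0.2737, 0.1312]
tcp_rot: [0.08, 0.997, -0.001, 0.001]
contact_force: [-0.7, -1.4, 0.1]
opening: 0.7
finger_force: 0.0
time: 5.12
eef_pos: [0.4928, -0.2722, 0.1294]
tcp_rot: [0.081, 0.997, 0.002, -0.002]
contact_force: [-0.1, 0.4, 0.6]
opening: 0.706
finger_force: 0.0
[ 0.4928 -0.2722  0.1294] [[-0.987   0.1606 -0.0042]
 [ 0.1606  0.987   0.0034]
 [ 0.0047  0.0027 -1.    ]]
692 488.38128662109375 -276.15509033203125 (15.622724533081055, 36.16440963745117) 81.38683319091797 0.021560035738684175
```

View pics/e.png

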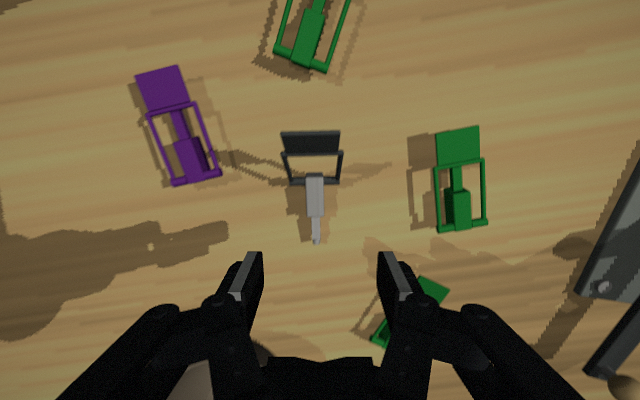

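The wrist picture shows the pin between the open fingers: head at (315,195), tip at (317,243), and the loop behind it at (310,145). It sits about 4 mm to the tool's -y side. I'll correct that, descend and grip.

```bash
python3 -m inch '[[0.3,0,-0.004,0.035,0],[0.3,0,-0.004,0.07,0],[0.3,0,-0.004,0.1,0],[0.3,0,-0.004,0.115,0],[0.3,0,-0.004,0.126,0]]' 40
python3 -m inch '[[0.3,0,0,0,0],[0.6,0,0,0,0],[0.9,0,0,0,0],[1,0,0,0,0],[1,0,0,0,0]]' 40
python3 -m inch '[[1,0,0,0,0],[1,0,0,0,0],[1,0,0,0,0],[1,0,0,0,0]]' 60
python3 -c "
from plant import ctrl
s=ctrl.get_state();print(s['eef_pos'],s['tcp_rot'],s['wrist_torque'])"
```

```text
time: 5.58
eef_pos: [0.4944, -0.2782, 0.0062]
tcp_rot: [0.081, 0.997, -0.001, 0.001]
contact_force: [0.6, -0.3, 0.5]
opening: 0.7
finger_force: 0.0
time: 6.0
eef_pos: [0.4949, -0.2783, 0.0076]
tcp_rot: [0.081, 0.997, -0.001, 0.002]
contact_force: [1.3, -1.1, -0.3]
opening: 0.175
finger_force: 40.6
time: 6.33
eef_pos: [0.4949, -0.2784, 0.0076]
tcp_rot: [0.081, 0.997, -0.001, 0.002]
contact_force: [0.2, 1.8, 6.3]
opening: 0.167
finger_force: 62.1
[ 0.49489729 -0.27838961  0.00760321] [ 0.08062219  0.99674267 -0.00111349  0.001693  ] [0.100144   0.05446062 0.00889171]
```

```bash
python3 -m inch '[[1,0,0,-0.02,0],[1,0,0,-0.055,0],[1,0,0,-0.09,0],[1,0,0,-0.12,0],[1,0,0,-0.14,0]]' 60
python3 -m inch '[[1,0.006,0.037,0,0],[1,0.012,0.076,0,0],[1,0.019,0.117,0,0],[1,0.025,0.158,0,0],[1,0.031,0.195,0,0]]'
python3 -m inch '[[1,0.006,0.037,0,0],[1,0.012,0.075,0,0],[1,0.018,0.112,0,0],[1,0.023,0.142,0,5],[1,0.026,0.157,0,9]]'
python3 -m inch '[[1,0,0,0,0],[1,0,0,0,0],[1,0,0,0,0]]'
python3 - <<'E'
from h import *
np.set_printoptions(precision=4,suppress=True)
s=ctrl.get_state();r=R.from_quat(s['tcp_rot']).as_matrix();print(s['eef_pos'],r)
p=cam('wrist');X,uv=cloud(p)
P=X[(np.hypot(X[:,0]-.577,X[:,1]-.05)<.11)&(X[:,2]>.007)&(X[:,2]<.013)]
print('plate',cv2.minAreaRect(P[:,:2].astype(np.float32)*1000))
save(p,'f.png')
E
```

```text
time: 6.75
eef_pos: [0.4942, -0.2779, 0.1489]
tcp_rot: [0.081, 0.997, -0.001, 0.002]
contact_force: [0.7, -0.5, -1.8]
opening: 0.171
finger_force: 61.2
time: 7.17
eef_pos: [0.4932, -0.0776, 0.1451]
tcp_rot: [0.081, 0.997, 0.0, -0.0]
contact_force: [0.4, -0.2, -1.0]
opening: 0.169
finger_force: 61.2
time: 7.58
eef_pos: [0.4926, 0.0826, 0.145]
tcp_rot: [0.159, 0.987, 0.0, -0.0]
contact_force: [0.2, 0.2, -1.5]
opening: 0.171
finger_force: 61.2
time: 7.83
eef_pos: [0.4935, 0.0788, 0.1451]
tcp_rot: [0.158, 0.987, -0.0, -0.0]
contact_force: [0.1, 0.8, -1.6]
opening: 0.168
finger_force: 61.2
[0.4935 0.0788 0.1451] [[-0.9501  0.3121 -0.0004]
 [ 0.3121  0.9501 -0.0005]
 [ 0.0002 -0.0006 -1.    ]]
plate ((584.2315673828125, 49.516361236572266), (109.90750885009766, 155.3642578125), 71.72331237792969)
```

View pics/f.png

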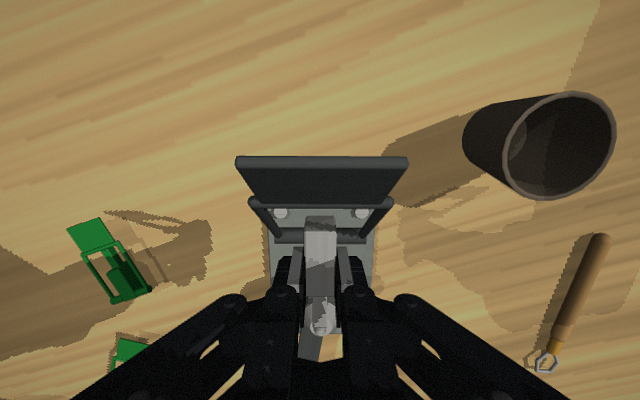

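The wrist picture shows the pin in hand: head at (320,250), shank end at (322,320), loop behind it at (320,180), and pointing in line with the plate. Next I'll measure its height and pitch in the hand, and the stud's current height.

```bash
python3 - <<'E'
from h import *
np.set_printoptions(precision=4,suppress=True)
h=np.array([.9499,-.3127,0]);n=np.array([.3127,.9499,0])
s=ctrl.get_state();t=np.array(s['eef_pos']);print(t)
for c in('wrist','scene'):
    p=cam(c);X,uv=cloud(p);d=X-t;a=np.c_[d@h,d@n,d[:,2]]
    m=(abs(a[:,1])<.012)&(a[:,0]>-.045)&(a[:,0]<.065)&(abs(a[:,2])<.03)
    q=a[m]
    for lo in np.arange(-.03,.06,.006):
        k=q[(q[:,0]>=lo)&(q[:,0]<lo+.006)]
        if len(k)>3: print(c,'%.3f'%lo,len(k),'z %.4f'%np.percentile(k[:,2],70),'zmax %.4f'%np.percentile(k[:,2],95),'lat %.4f %.4f'%(k[:,1].min(),k[:,1].max()),'xmax %.4f'%k[:,0].max())
    if c=='scene':
        print(ctrl.tip_of('pin_tip',p)[:3]);uvp=proj(p,np.array([.5772,.0516,.08]));print(uvp)
        u,v=map(int,uvp[0]);save(p,'g.png',(u-50,v-50,u+50,v+25),8)
        b=X[(np.hypot(X[:,0]-.5772,X[:,1]-.0516)<.02)&(X[:,2]>.08)&(X[:,2]<.11)];print('studtop',len(b),np.percentile(b[:,2],[50,80,95]) if len(b) else 0)
E
```

```text
[0.4936 0.0784 0.1452]
wrist -0.030 612 z 0.0111 zmax 0.0138 lat -0.0120 0.0120 xmax -0.0240
wrist -0.024 598 z 0.0141 zmax 0.0148 lat -0.0120 0.0120 xmax -0.0180
wrist -0.018 404 z 0.0143 zmax 0.0245 lat -0.0117 0.0120 xmax -0.0120
wrist -0.012 860 z 0.0201 zmax 0.0285 lat -0.0120 0.0120 xmax -0.0060
wrist -0.006 349 z 0.0144 zmax 0.0240 lat -0.0075 0.0070 xmax -0.0000
wrist -0.000 334 z 0.0144 zmax 0.0259 lat -0.0075 0.0070 xmax 0.0060
wrist 0.006 295 z 0.0143 zmax 0.0272 lat -0.0075 0.0070 xmax 0.0119
wrist 0.012 34 z 0.0075 zmax 0.0082 lat -0.0043 0.0032 xmax 0.0179
wrist 0.018 138 z 0.0072 zmax 0.0077 lat -0.0044 0.0033 xmax 0.0239
wrist 0.024 136 z 0.0072 zmax 0.0078 lat -0.0044 0.0033 xmax 0.0300
wrist 0.030 117 z 0.0071 zmax 0.0077 lat -0.0039 0.0033 xmax 0.0359
wrist 0.036 83 z 0.0064 zmax 0.0070 lat -0.0040 0.0033 xmax 0.0419
wrist 0.042 15 z 0.0055 zmax 0.0061 lat -0.0034 0.0029 xmax 0.0434
scene -0.012 10 z 0.0198 zmax 0.0259 lat 0.0003 0.0083 xmax -0.0063
scene -0.006 11 z 0.0180 zmax 0.0254 lat -0.0021 0.0086 xmax -0.0002
scene -0.000 11 z 0.0145 zmax 0.0210 lat -0.0044 0.0086 xmax 0.0056
scene 0.006 41 z 0.0214 zmax 0.0274 lat -0.0118 0.0120 xmax 0.0120
scene 0.012 35 z 0.0101 zmax 0.0204 lat -0.0096 0.0114 xmax 0.0172
scene 0.018 5 z 0.0065 zmax 0.0074 lat -0.0033 0.0032 xmax 0.0235
scene 0.024 7 z 0.0071 zmax 0.0074 lat -0.0042 0.0012 xmax 0.0292
scene 0.030 5 z 0.0070 zmax 0.0086 lat -0.0032 0.0032 xmax 0.0356
scene 0.036 10 z 0.0064 zmax 0.0074 lat -0.0043 0.0031 xmax 0.0418
scene 0.042 4 z 0.0065 zmax 0.0079 lat -0.0017 0.0018 xmax 0.0471
[{'at': [257.2, 226.2], 'score': 0.83}, {'at': [201.1, 204.0], 'score': 0.82}, {'at': [155.4, 243.1], 'score': 0.63}]
[[344.4069 195.8634]]
studtop 100 [0.089  0.093  0.0951]
```

View pics/g.png

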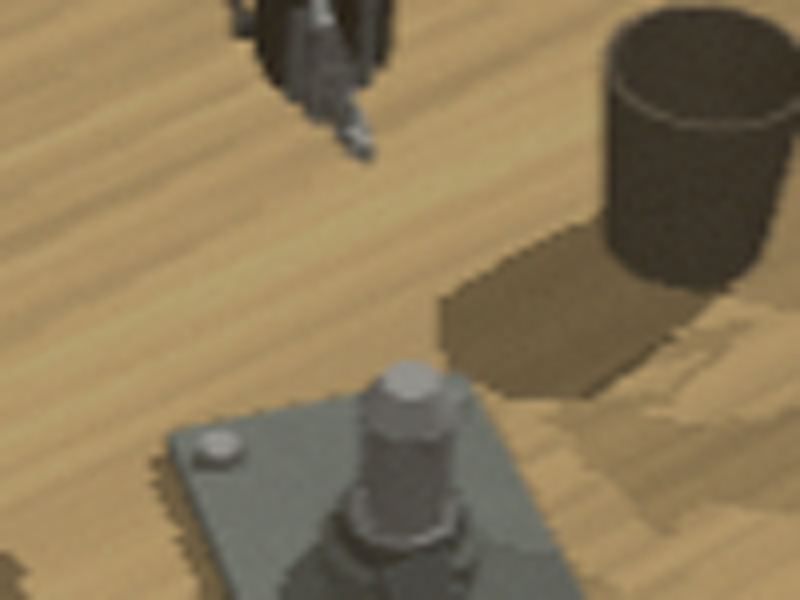

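The scene crop shows the stud with its top at crop (410,380), and the pin tip hanging clear at (355,145). The hole is in shadow and not visible here, so I'll go to the estimated height and feel for it.

```bash
python3 -m inch '[[1,0,0.001,0.03,0],[1,0,0.001,0.06,0],[1,0,0.001,0.077,0],[1,0,0.001,0.077,0],[1,0,0.001,0.077,0]]' 60
python3 -m inch '[[1,-0.01,0,0,0],[1,-0.02,0,0,0],[1,-0.025,0,0,0],[1,-0.025,0,0,0]]'
python3 - <<'E'
from h import *
np.set_printoptions(precision=4,suppress=True)
h=np.array([.9499,-.3127,0]);n=np.array([.3127,.9499,0])
t=np.array(ctrl.get_state()['eef_pos']);print(t,t@n)
p=cam('wrist');X,uv=cloud(p);d=X-t;a=np.c_[d@h,d@n,d[:,2]]
k=a[(abs(a[:,1])<.006)&(a[:,0]>.018)&(a[:,0]<.034)&(abs(a[:,2])<.012)];print('shank',np.median(k,0),k[:,1].min(),k[:,1].max(),k[:,0].max(), len(k))
b=a[(np.hypot(a[:,0]-.063,a[:,1])<.03)&(a[:,2]>.005)&(a[:,2]<.04)]
if len(b): h9=np.percentile(b[:,2],97);t2=b[b[:,2]>h9-.003];print('stud',len(b),h9,np.median(t2,0),t2.min(0),t2.max(0),'z world',h9+t[2])
save(p,'hh.png',(220,180,420,330),4)
E
```

```text
time: 8.45
eef_pos: [0.4934, 0.0797, 0.0676]
tcp_rot: [0.159, 0.987, -0.0, -0.001]
contact_force: [-0.3, -0.3, -0.5]
opening: 0.168
finger_force: 61.2
time: 8.78
eef_pos: [0.5207, 0.0717, 0.0703]
tcp_rot: [0.159, 0.987, 0.0, 0.002]
contact_force: [0.1, -0.5, -1.6]
opening: 0.168
finger_force: 61.2
[0.5207 0.0717 0.0703] 0.2309704262197529
shank [ 0.0257 -0.0006  0.0069] -0.004448049598997097 0.003296875931029701 0.03399787135172221 351
stud 887 0.01803066989600063 [ 0.0477 -0.0006  0.0165] [ 0.0446 -0.0105  0.015 ] [0.0503 0.0098 0.0192] z world 0.08829207780172346
```

View pics/hh.png

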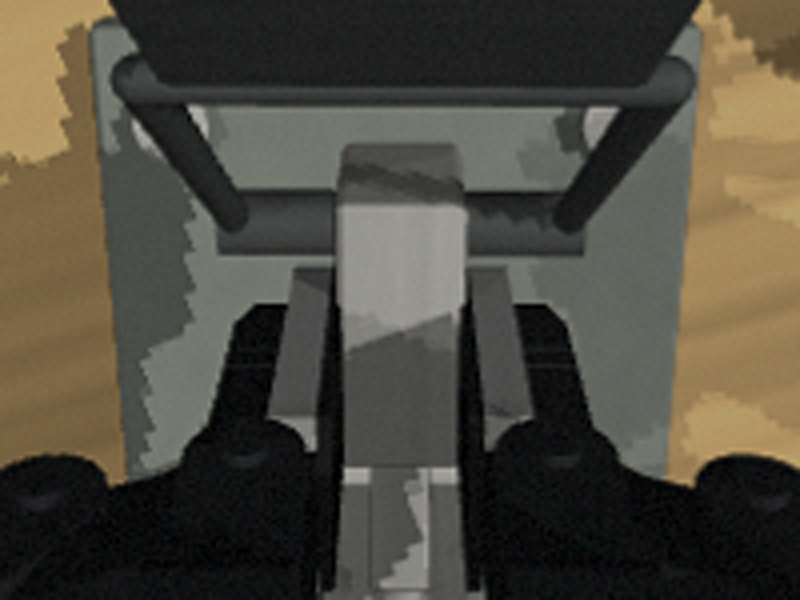

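The wrist crop shows the head at crop (400,290), centred in the pads, and the shank disappearing below with the stud just ahead. Sideways, the shank and stud agree to under 0.5 mm. Before going on I'll check the pose readings for wobble.

```bash
python3 - <<'E'
from h import *
np.set_printoptions(precision=4,suppress=True)
h=np.array([.9499,-.3127,0]);n=np.array([.3127,.9499,0])
for i in range(5):
    s=ctrl.get_state();t=np.array(s['eef_pos']);print(t,t@h,t@n,s['contact_force'],s['dq'][:3]);ctrl.read_camera('wrist')
E
python3 -m inch '[[1,-0.002,0,0,0],[1,-0.004,0,0,0],[1,-0.006,0,0,0],[1,-0.006,0,0,0]]'
```

```text
[0.5196 0.0721 0.0696] 0.4709991634714166 0.23090703258369263 [-0.6832 -0.6827 -0.9027] [ 0.0077 -0.0056  0.0335]
[0.5186 0.0723 0.0691] 0.4700262643466874 0.23081429590461244 [-0.1605 -0.266  -1.9295] [ 0.0058 -0.0046  0.0228]
[0.518  0.0724 0.0687] 0.46940993638522865 0.23074807450390067 [ 0.2339  0.5102 -1.7777] [ 0.0036 -0.0007  0.0173]
[0.5176 0.0725 0.0685] 0.4690420652716676 0.23074032971084296 [-0.6888  0.9641 -1.3319] [ 0.0035 -0.0016  0.0098]
[0.5175 0.0726 0.0683] 0.46884800193051385 0.23074393172117516 [-0.3348  1.3547 -1.6152] [ 0.002  -0.0005  0.0051]
time: 9.42
eef_pos: [0.524, 0.0704, 0.0685]
tcp_rot: [0.159, 0.987, -0.0, 0.0]
contact_force: [-0.3, 0.9, -1.3]
opening: 0.171
finger_force: 61.2
```

```bash
python3 -m inch '[[1,-0.001,0,0,0],[1,-0.002,0,0,0],[1,-0.003,0,0,0],[1,-0.004,0,0,0],[1,-0.004,0,0,0]]'
```

```text
time: 9.83
eef_pos: [0.5275, 0.0693, 0.0684]
tcp_rot: [0.159, 0.987, 0.0, 0.0]
contact_force: [0.1, -0.5, -2.0]
opening: 0.171
finger_force: 61.2
```

```bash
python3 -m inch '[[1,-0.001,0,0,0],[1,-0.002,0,0,0],[1,-0.003,0,0,0],[1,-0.003,0,0,0]]'
```

```text
time: 10.17
eef_pos: [0.5303, 0.0683, 0.0684]
tcp_rot: [0.159, 0.987, 0.0, 0.0]
contact_force: [0.9, -0.2, -0.7]
opening: 0.166
finger_force: 61.2
```

```bash
python3 -m inch '[[1,-0.001,0,0,0],[1,-0.002,0,0,0],[1,-0.003,0,0,0],[1,-0.004,0,0,0],[1,-0.005,0,0,0]]'
```

```text
time: 10.58
eef_pos: [0.5349, 0.0668, 0.0683]
tcp_rot: [0.159, 0.987, -0.0, 0.0]
contact_force: [0.1, -0.0, -0.5]
opening: 0.166
finger_force: 61.2
```

```bash
python3 -m inch '[[1,-0.0015,0,0,0],[1,-0.003,0,0,0],[1,-0.0045,0,0,0],[1,-0.006,0,0,0],[1,-0.006,0,0,0]]'
```

```text
time: 11.0
eef_pos: [0.5409, 0.0648, 0.0684]
tcp_rot: [0.159, 0.987, 0.0, 0.0]
contact_force: [-0.1, 0.0, -1.5]
opening: 0.174
finger_force: 61.2
```

```bash
python3 -m inch '[[1,-0.002,0,0,0],[1,-0.004,0,0,0],[1,-0.006,0,0,0],[1,-0.008,0,0,0],[1,-0.009,0,0,0]]'
```

```text
time: 11.42
eef_pos: [0.5495, 0.062, 0.0684]
tcp_rot: [0.159, 0.987, 0.0, 0.0]
contact_force: [-0.1, 0.1, -1.3]
opening: 0.162
finger_force: 61.2
```

```bash
python3 -m inch '[[1,-0.001,0,0,0],[1,-0.002,0,0,0],[1,-0.003,0,0,0],[1,-0.004,0,0,0]]'
```

```text
time: 11.75
eef_pos: [0.5523, 0.061, 0.0678]
tcp_rot: [0.159, 0.987, -0.0, -0.001]
contact_force: [-0.7, 0.5, -2.2]
opening: 0.166
finger_force: 61.1
```

```bash
python3 -m inch '[[1,-0.0005,0,0,0],[1,-0.001,0,0,0],[1,-0.0015,0,0,0],[1,-0.0015,0,0,0]]'
```

```text
time: 12.08
eef_pos: [0.5538, 0.0605, 0.0678]
tcp_rot: [0.159, 0.987, -0.0, -0.001]
contact_force: [-0.7, 0.1, -4.3]
opening: 0.17
finger_force: 61.0
```

```bash
python3 -m inch '[[1,-0.0005,0,0,0],[1,-0.001,0,0,0],[1,-0.001,0,0,0]]'
```

```text
time: 12.33
eef_pos: [0.5547, 0.0602, 0.0678]
tcp_rot: [0.159, 0.987, -0.0, -0.001]
contact_force: [-1.3, 1.1, -4.7]
opening: 0.175
finger_force: 60.9
```

```bash
python3 -m inch '[[1,-0.0005,0,0,0],[1,-0.001,0,0,0],[1,-0.001,0,0,0]]'
```

```text
time: 12.58
eef_pos: [0.5555, 0.0599, 0.0678]
tcp_rot: [0.159, 0.987, -0.0, -0.001]
contact_force: [-3.5, 2.1, -5.8]
opening: 0.167
finger_force: 61.5
```

```bash
python3 -m inch '[[1,-0.0005,0,0,0],[1,-0.001,0,0,0],[1,-0.001,0,0,0]]'
```

```text
time: 12.83
eef_pos: [0.5558, 0.0598, 0.0678]
tcp_rot: [0.159, 0.987, 0.0, -0.002]
contact_force: [-5.9, 2.1, -3.4]
opening: 0.169
finger_force: 62.6
```

```bash
python3 -m inch '[[1,-0.0005,0,0,0],[1,-0.001,0,0,0],[1,-0.001,0,0,0]]'
python3 - <<'E'
from h import *
np.set_printoptions(precision=4,suppress=True)
h=np.array([.9499,-.3127,0]);n=np.array([.3127,.9499,0]);st=np.array([.5772,.0516,0])
p=cam('scene')
for uvn in ctrl.tip_of('pin_tip',p)[:4]:print(np.round(uvn['at']),uvn['score'])
print('expected tip',proj(p,st+.020*h+[0,0,.0713]), proj(p,st+.011*h+[0,0,.0713]))
X,_=cloud(p);d=X-st;a=np.c_[d@h,d@n,X[:,2]]
k=a[(abs(a[:,1])<.006)&(a[:,0]>.0125)&(a[:,0]<.03)&(abs(a[:,2]-.072)<.012)];print(k)
w=cam('wrist');X,_=cloud(w);d=X-st;a=np.c_[d@h,d@n,X[:,2]]
for lo in np.arange(-.034,.0,.002):
    k=a[(abs(a[:,1])<.006)&(a[:,0]>=lo)&(a[:,0]<lo+.002)&(a[:,2]>.06)&(a[:,2]<.11)]
    if len(k): print('%.3f'%lo,len(k),np.percentile(k[:,2],[10,50,90]))
E
```

```text
time: 13.08
eef_pos: [0.5558, 0.0598, 0.0678]
tcp_rot: [0.159, 0.987, 0.0, -0.003]
contact_force: [-8.5, 3.5, -0.9]
opening: 0.166
finger_force: 63.0
[159. 244.] 0.81
[259. 228.] 0.75
[200. 202.] 0.74
expected tip [[346.96  203.761]] [[345.7212 201.3226]]
[[ 0.0133  0.0044  0.0837]
 [ 0.0142 -0.0037  0.0833]
 [ 0.0151 -0.0014  0.0834]
 [ 0.0153  0.0011  0.0829]
 [ 0.0165  0.0033  0.0835]
 [ 0.0133 -0.0058  0.0796]
 [ 0.0132  0.0022  0.0773]
 [ 0.0138 -0.0058  0.0767]
 [ 0.0138 -0.0005  0.0751]
 [ 0.0143  0.0047  0.0742]
 [ 0.0132 -0.0027  0.0717]
 [ 0.0158 -0.0012  0.0738]
 [ 0.015   0.0019  0.0722]
 [ 0.0165  0.0039  0.073 ]
 [ 0.0159 -0.001   0.0703]
 [ 0.0188  0.0005  0.0727]
 [ 0.0194  0.0029  0.0726]
 [ 0.0126 -0.0021  0.064 ]
 [ 0.017  -0.0012  0.068 ]
 [ 0.0214 -0.0004  0.0719]
 [ 0.0209  0.0024  0.0707]
 [ 0.0126 -0.0046  0.0612]
 [ 0.0205  0.0002  0.0674]]
-0.034 85 [0.0811 0.0818 0.0827]
-0.032 87 [0.0812 0.0818 0.0824]
-0.030 85 [0.0812 0.0818 0.0825]
-0.028 88 [0.0809 0.0818 0.0824]
-0.026 80 [0.0812 0.0818 0.0825]
-0.024 88 [0.0809 0.0815 0.0823]
-0.022 87 [0.0811 0.0818 0.0825]
-0.020 73 [0.0811 0.0817 0.0825]
-0.018 86 [0.0811 0.0816 0.0825]
-0.016 157 [0.0813 0.083  0.0852]
-0.014 181 [0.0839 0.0862 0.0883]
-0.012 192 [0.087  0.0892 0.0913]
-0.010 166 [0.0901 0.0921 0.0938]
-0.008 97 [0.0922 0.0934 0.0943]
-0.006 98 [0.0929 0.0936 0.0942]
-0.004 80 [0.0931 0.0936 0.0942]
-0.002 82 [0.0929 0.0936 0.0942]
```

The pin is home: the tip is about 20.5 mm past the axis, and resistance is a firm 8–9 N with no further travel. I'll relax the push, release and lift.

```bash
python3 -m inch '[[1,0.002,0,0,0],[0.8,0.002,0,0,0],[0.5,0.002,0,0,0],[0.3,0.002,0,0,0],[0.3,0.002,0,0,0]]'
python3 -m inch '[[0.3,0,0,-0.02,0],[0.3,0,0,-0.05,0],[0.3,0,0,-0.09,0],[0.3,0,0,-0.12,0],[0.3,0,0,-0.15,0]]'
python3 -m inch '[[0.6,0.03,0,0,0],[1,0.06,0,0,0],[1,0.09,0,0,0],[1,0.12,0,0,0],[1,0.13,0,0,0]]' 40
python3 - <<'E'
from h import *
np.set_printoptions(precision=4,suppress=True)
h=np.array([.9499,-.3127,0]);n=np.array([.3127,.9499,0]);st=np.array([.5772,.0516,0])
p=cam('wrist');s=ctrl.get_state();t=np.array(s['eef_pos']);print(t,(t-st)@h,(t-st)@n)
for c,p in(('w',p),('s',cam('scene'))):
    for q in('loop_tab','loop_hinge'):
        for r in ctrl.tip_of(q,p)[:5]:
            P=dep(p,r['at'])
            if P is not None and np.linalg.norm(P[:2]-st[:2])<.15: print(c,q,np.round(r['at']),round(r['score'],2),(P-st)@h,(P-st)@n,P[2])
    X,uv=cloud(p);d=X-st;a=np.c_[d@h,d@n,X[:,2]]
    k=a[(abs(a[:,1])<.02)&(a[:,2]>.11)&(a[:,2]<.165)&(a[:,0]<-.04)&(a[:,0]>-.125)]
    if len(k):print(c,'tabpts',len(k),np.percentile(k,[2,50,98],axis=0))
    if c=='w':
        save(p,'i.png')
        g=a[(abs(a[:,1])<.006)&(a[:,2]>.06)&(a[:,2]<.1)&(a[:,0]<0)&(a[:,0]>-.06)]
        for lo in np.arange(-.05,0,.005):
            k=g[(g[:,0]>=lo)&(g[:,0]<lo+.005)]
            if len(k):print('%.3f'%lo,len(k),np.median(k[:,2]))
E
```

```text
time: 13.65
eef_pos: [0.5586, 0.0594, 0.0703]
tcp_rot: [0.159, 0.987, 0.0, 0.003]
contact_force: [-0.3, 0.1, 0.6]
opening: 0.62
finger_force: 0.0
time: 14.07
eef_pos: [0.5575, 0.0595, 0.2219]
tcp_rot: [0.159, 0.987, 0.0, 0.002]
contact_force: [0.0, 0.6, -0.2]
opening: 0.705
finger_force: 0.0
time: 14.48
eef_pos: [0.4308, 0.1014, 0.219]
tcp_rot: [0.158, 0.987, 0.0, 0.001]
contact_force: [-0.2, -0.1, -0.4]
opening: 0.007
finger_force: 0.0
[0.4309 0.1015 0.2191] -0.15460623283476316 0.001598976943227483
-0.020 7 0.08300334552494298
-0.015 16 0.08763698227361183
-0.010 11 0.09310972350314434
-0.005 6 0.09429903107261903
s loop_tab [332. 158.] 0.79 -0.09524621707501187 -0.0021486115722562046 0.1278914063456833
s loop_hinge [340. 187.] 0.88 -0.03711715792075747 4.1589238609922495e-05 0.07830024560050397
s tabpts 174 [[-0.1043 -0.0184  0.114 ]
 [-0.0933  0.      0.1258]
 [-0.0805  0.0181  0.1381]]
```

View pics/i.png

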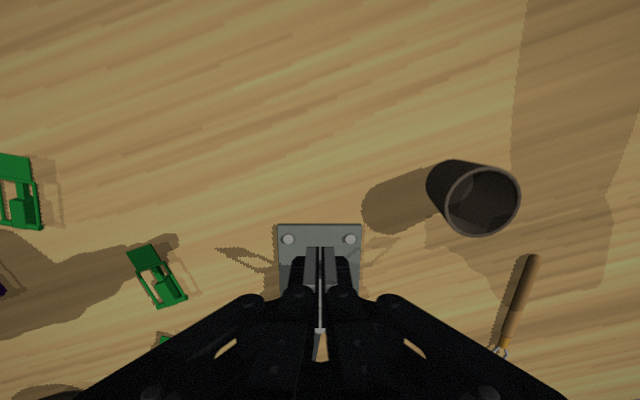

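The wrist picture shows only the hand over the plate (320,290), and the cup untouched at (475,195); the fingers hide the loop. The scene camera puts the loop tab at about x -0.093, z 0.126 in stud axes (angle about 2.35 rad). I'll drop behind it with the fingers shut and move up to contact.

```bash
python3 -m inch '[[1,0,-0.0015,0.03,0],[1,0,-0.0015,0.06,0],[1,0,-0.0015,0.08,0],[1,0,-0.0015,0.09,0],[1,0,-0.0015,0.09,0]]'
python3 -m inch '[[1,-0.01,0,0,0],[1,-0.02,0,0,0],[1,-0.03,0,0,0],[1,-0.034,0,0,0],[1,-0.034,0,0,0]]'
python3 - <<'E'
from h import *
h=np.array([.9499,-.3127,0]);n=np.array([.3127,.9499,0]);st=np.array([.5772,.0516,0])
for i in range(3): cam('top')
p=cam('scene');s=ctrl.get_state();t=np.array(s['eef_pos']);print((t-st)@h,(t-st)@n,t[2],s['contact_force'])
X,uv=cloud(p);d=X-st;a=np.c_[d@h,d@n,X[:,2]]
k=a[(abs(a[:,1])<.02)&(a[:,2]>.1)&(a[:,2]<.165)&(a[:,0]<-.04)&(a[:,0]>-.125)];print(len(k),np.percentile(k,[2,50,98],axis=0))
E
```

```text
time: 15.2
eef_pos: [0.4312, 0.0987, 0.1256]
tcp_rot: [0.159, 0.987, -0.0, -0.003]
contact_force: [-0.6, 0.1, 0.6]
opening: 0.0
finger_force: 0.0
time: 15.62
eef_pos: [0.4667, 0.0879, 0.1296]
tcp_rot: [0.159, 0.987, 0.0, 0.001]
contact_force: [-0.9, -0.2, -0.4]
opening: 0.004
finger_force: 0.0
-0.1186788732429828 -0.00024760376818734093 0.1283706817268149 [-0.17022249  0.47230865  0.22239105]
292 [[-0.12086901 -0.01806014  0.11006935]
 [-0.09772881 -0.0016018   0.13429631]
 [-0.07541779  0.01849891  0.1627873 ]]
```

```bash
python3 -m inch '[[1,-0.006,0,-0.002,0],[1,-0.012,0,-0.004,0],[1,-0.018,0,-0.007,0],[1,-0.025,0,-0.010,0],[1,-0.031,0,-0.012,0]]'
python3 -m inch '[[1,-0.007,0,-0.002,0],[1,-0.014,0,-0.005,0],[1,-0.021,0,-0.008,0],[1,-0.028,0,-0.010,0],[1,-0.034,0,-0.010,0]]'
python3 - <<'E'
from h import *
h=np.array([.9499,-.3127,0]);n=np.array([.3127,.9499,0]);st=np.array([.5772,.0516,0])
p=cam('scene');s=ctrl.get_state();t=np.array(s['eef_pos']);print((t-st)@h,(t-st)@n,t[2],s['contact_force'])
save(p,'j.png',(285,115,405,235),5)
E
```

```text
time: 16.23
eef_pos: [0.4952, 0.0784, 0.1411]
tcp_rot: [0.159, 0.987, 0.0, 0.001]
contact_force: [-0.3, -0.2, 0.2]
opening: 0.0
finger_force: 0.3
time: 16.65
eef_pos: [0.5272, 0.0678, 0.1508]
tcp_rot: [0.159, 0.987, 0.0, 0.0]
contact_force: [-1.0, 0.1, -0.3]
opening: -0.002
finger_force: 0.5
-0.05168952330264025 -0.00035613750282905413 0.15074152188009216 [-0.24329379 -0.94298971 -0.10558899]
```

View pics/j.png

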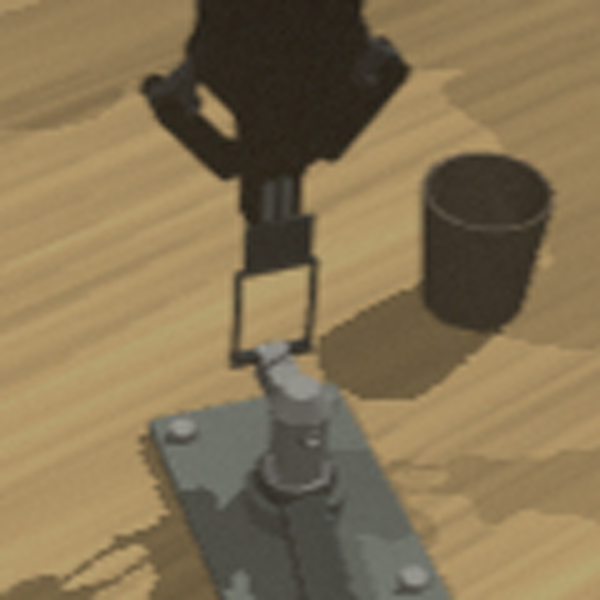

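The scene crop shows the loop upright at crop (275,290), its tab against the shut fingers. The pin tip pokes out of the far face at (315,438). I'll continue over the top.

```bash
python3 -m inch '[[1,-0.005,0,0,0],[1,-0.010,0,0,0],[1,-0.015,0,0,0],[1,-0.020,0,0,0],[1,-0.023,0,0,0]]'
python3 -m inch '[[1,-0.005,0,0.002,0],[1,-0.010,0,0.004,0],[1,-0.015,0,0.007,0],[1,-0.020,0,0.010,0],[1,-0.023,0,0.012,0]]'
python3 -m inch '[[1,-0.004,0,0.004,0],[1,-0.008,0,0.008,0],[1,-0.012,0,0.013,0],[1,-0.015,0,0.017,0],[1,-0.017,0,0.020,0]]'
python3 - <<'E'
from h import *
h=np.array([.9499,-.3127,0]);n=np.array([.3127,.9499,0]);st=np.array([.5772,.0516,0])
for i in range(2):cam('top')
p=cam('scene');s=ctrl.get_state();t=np.array(s['eef_pos']);print((t-st)@h,(t-st)@n,t[2],s['contact_force'])
print([(r['at'],r['score']) for r in ctrl.tip_of('loop_tab',p)])
H=st-.044*h+[0,0,.0785]
for th in(.3,.5,.7,.9,1.2): print(th,proj(p,H+.074*(np.cos(th)*h+np.sin(th)*np.array([0,0,1]))))
E
```

```text
time: 17.12
eef_pos: [0.5484, 0.0607, 0.15]
tcp_rot: [0.159, 0.987, -0.0, -0.0]
contact_force: [-1.4, -0.3, -0.5]
opening: -0.004
finger_force: 0.6
time: 17.53
eef_pos: [0.5705, 0.0534, 0.1379]
tcp_rot: [0.159, 0.987, -0.0, -0.0]
contact_force: [-1.4, 0.1, 1.1]
opening: 0.002
finger_force: 0.8
time: 17.95
eef_pos: [0.5868, 0.0481, 0.118]
tcp_rot: [0.159, 0.987, 0.0, 0.0]
contact_force: [-1.0, 0.9, 3.3]
opening: 0.002
finger_force: 1.0
0.00969126348841508 -0.00032378156973430036 0.11814327723339219 [-1.12289456  0.21095031  1.46799998]
[([267.5, 264.7], 0.74), ([350.0, 188.9], 0.59), ([254.4, 220.0], 0.59), ([156.3, 237.2], 0.53), ([200.3, 195.4], 0.51)]
0.3 [[348.58812303 197.0212477 ]]
0.5 [[348.0912902  191.30113192]]
0.7 [[347.18111474 185.26016815]]
0.9 [[345.89905299 179.19433545]]
1.2 [[343.42295275 170.69935736]]
```

```bash
python3 -m inch '[[1,-0.005,0,0.003,0],[1,-0.010,0,0.006,0],[1,-0.015,0,0.009,0],[1,-0.019,0,0.012,0],[1,-0.021,0,0.014,0]]'
python3 -m inch '[[1,0,0,0.001,0],[1,0,0,0.002,0],[1,0,0,0.003,0],[1,0,0,0.004,0]]'
```

```text
time: 18.57
eef_pos: [0.6064, 0.0415, 0.1036]
tcp_rot: [0.159, 0.987, -0.0, -0.0]
contact_force: [-2.1, -0.1, 1.3]
opening: -0.001
finger_force: 1.0
time: 18.9
eef_pos: [0.6068, 0.0416, 0.1008]
tcp_rot: [0.159, 0.987, -0.0, 0.001]
contact_force: [0.5, -0.4, 2.5]
opening: 0.003
finger_force: 1.0
```

```bash
python3 -m inch '[[1,0,0,0.001,0],[1,0,0,0.002,0],[1,0,0,0.003,0],[1,0,0,0.004,0]]'
```

```text
time: 19.23
eef_pos: [0.6071, 0.0416, 0.0971]
tcp_rot: [0.159, 0.987, -0.0, 0.001]
contact_force: [2.6, -1.1, 4.0]
opening: -0.003
finger_force: 1.8
```

```bash
python3 -m inch '[[1,0,0,0.001,0],[1,0,0,0.002,0],[1,0,0,0.003,0],[1,0,0,0.003,0]]'
```

```text
time: 19.57
eef_pos: [0.6076, 0.0414, 0.0946]
tcp_rot: [0.159, 0.987, -0.0, 0.002]
contact_force: [1.4, -0.3, 4.5]
opening: -0.001
finger_force: 2.2
```

```bash
python3 -m inch '[[1,0,0,0.001,0],[1,0,0,0.002,0],[1,0,0,0.003,0],[1,0,0,0.003,0]]'
```

```text
time: 19.9
eef_pos: [0.6082, 0.0413, 0.0922]
tcp_rot: [0.159, 0.987, -0.0, 0.003]
contact_force: [2.9, -1.1, 5.5]
opening: 0.001
finger_force: 2.7
```

```bash
python3 -m inch '[[1,0,0,0.001,0],[1,0,0,0.002,0],[1,0,0,0.003,0],[1,0,0,0.003,0]]'
```

```text
time: 20.23
eef_pos: [0.609, 0.0411, 0.0899]
tcp_rot: [0.159, 0.987, -0.0, 0.004]
contact_force: [3.2, -1.7, 6.7]
opening: -0.001
finger_force: 3.2
```

```bash
python3 -m inch '[[1,0,0,0.001,0],[1,0,0,0.002,0],[1,0,0,0.003,0],[1,0,0,0.003,0]]'
```

```text
time: 20.57
eef_pos: [0.6097, 0.0409, 0.0875]
tcp_rot: [0.159, 0.987, -0.0, 0.005]
contact_force: [4.4, -1.1, 8.0]
opening: -0.001
finger_force: 3.6
```

```bash
python3 -m inch '[[1,0,0,0.001,0],[1,0,0,0.002,0],[1,0,0,0.003,0],[1,0,0,0.003,0]]'
```

```text
time: 20.9
eef_pos: [0.6059, 0.0418, 0.081]
tcp_rot: [0.159, 0.987, 0.0, -0.0]
contact_force: [1.6, 0.2, 2.7]
opening: 0.0
finger_force: 1.2
```

```bash
python3 -m inch '[[1,0,0,0.001,0],[1,0,0,0.002,0],[1,0,0,0.003,0],[1,0,0,0.003,0]]'
```

```text
time: 21.23
eef_pos: [0.6056, 0.042, 0.0777]
tcp_rot: [0.159, 0.987, 0.0, -0.001]
contact_force: [2.1, 0.4, 2.2]
opening: -0.003
finger_force: 1.3
```

It snapped: the force fell from 8 to 2.7 N and the tip dropped. I'll lift clear and check.

```bash
python3 -m inch '[[1,0,0,-0.005,0],[1,0,0,-0.015,0],[1,0,0,-0.035,0],[1,0,0,-0.065,0],[1,0,0,-0.10,0]]'
python3 -m inch '[[1,0.03,0,-0.03,0],[1,0.06,0,-0.06,0],[1,0.09,0,-0.08,0],[1,0.12,0,-0.08,0],[1,0.14,0,-0.08,0]]'
python3 -m inch '[[1,0,0,0,0],[1,0,0,0,0],[1,0,0,0,0],[1,0,0,0,0]]'
python3 - <<'E'
from h import *
np.set_printoptions(precision=4,suppress=True)
h=np.array([.9499,-.3127,0]);n=np.array([.3127,.9499,0]);st=np.array([.5772,.0516,0])
H=st-.044*h+[0,0,.0785]
for c in('scene','top','wrist'):
    p=cam(c);X,uv=cloud(p);d=X-st;a=np.c_[d@h,d@n,X[:,2]]
    print(c,'exp',proj(p,H+.074*h)[0],[np.round(r['at']) for r in ctrl.tip_of('loop_tab',p)[:5]])
    k=a[(abs(a[:,1])<.016)&(a[:,0]>.02)&(a[:,0]<.042)&(a[:,2]>.055)&(a[:,2]<.12)];print(' tab',len(k),np.median(k,0) if len(k) else '')
    k=a[(abs(a[:,1])<.02)&(a[:,2]>.1)&(a[:,2]<.17)&(abs(a[:,0]+.05)<.07)];print(' raised pts',len(k))
    k=a[(abs(a[:,1])<.006)&(a[:,0]>-.058)&(a[:,0]<-.02)&(a[:,2]>.055)&(a[:,2]<.09)];print(' head',len(k),np.median(k,0) if len(k) else '',k[:,0].min() if len(k) else '')
    k=a[(np.hypot(a[:,0],a[:,1])<.02)&(a[:,2]>.08)&(a[:,2]<.11)];print(' studtop',np.percentile(k[:,2],95) if len(k) else '')
print(ctrl.get_state()['eef_pos'],ctrl.get_state()['contact_force'])
E
```

```text
time: 21.65
eef_pos: [0.6036, 0.0421, 0.1769]
tcp_rot: [0.159, 0.987, -0.0, -0.004]
contact_force: [0.9, 0.8, 0.2]
opening: -0.0
finger_force: 0.0
time: 22.07
eef_pos: [0.4712, 0.0864, 0.2605]
tcp_rot: [0.158, 0.987, 0.0, 0.001]
contact_force: [0.7, 0.1, 0.5]
opening: -0.001
finger_force: 0.0
time: 22.4
eef_pos: [0.4735, 0.0853, 0.2581]
tcp_rot: [0.159, 0.987, -0.0, -0.0]
contact_force: [0.3, -0.2, 0.3]
opening: 0.002
finger_force: 0.0
scene exp [348.5286 204.4199] [array([154., 238.]), array([269., 265.]), array([254., 222.]), array([200., 198.]), array([349., 205.])]
 tab 80 [ 0.0311 -0.0009  0.0821]
 raised pts 0
 head 43 [-0.0332 -0.002   0.0803] -0.047622833744509416
 studtop 0.09416112832596313
top exp [296.8187 179.7322] [array([297., 180.]), array([364., 234.]), array([389., 286.]), array([376., 187.]), array([443., 264.])]
 tab 88 [0.0308 0.0005 0.0823]
 raised pts 0
 head 41 [-0.0329  0.0001  0.08  ] -0.04624460753777942
 studtop 0.09515189155576043
wrist exp [320.4218 286.3928] [array([151., 214.]), array([ 37., 124.]), array([185., 301.])]
 tab 0 
 raised pts 0
 head 230 [-0.0425  0.0001  0.0807] -0.0487930882368801
 studtop 
[0.4734 0.0854 0.258 ] [-0.4305  0.027   0.0409]
```

```bash
python3 -c "
from plant import ctrl
print(ctrl.sign_off())"
```

```text
the job is handed in; nothing more can be done
None
```

The steel hitch pin is fully home through the stud, its loop is snapped under the collar and stays there by itself, the hand is clear, and the job was handed in at about 22 s.

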